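Gauge the plinth socket and fit the post that matches its depth

TASK

Take the depth rod from its stand, feel with it for the bottom of the blind socket in the plinth, then hang the rod back in the stand's fork. Then fit the post whose shank is as long as the socket is deep: it must stand upright on the bottom with its shoulder level with the plinth's top face. Leave the other posts standing in the tray and do not disturb the spray can, the paint tin or the brush pot.

Things in the scene. Friction and masses are not known exactly. Their poses are not given: they have to be found in the camera images.
- mouth (a point): Centre of the socket's mouth on the level top face of the plinth, z up. The plinth is a fixed timber block 140 (its x) x 130 (its y) x 90 mm high with small steel strips on two sides; the only hole in it is this upright round blind socket, 29 mm across. Its depth is not known beforehand: it is 36, 47, 58 or 69 mm, with a rigid flat bottom.
- tray: Fixed open plywood tray 160 x 160 mm, walls 25 mm high and 6 mm thick, floor 6 mm above the bench. Origin under its centre; x and y along its sides. The four posts stand in it two by two, about 68 mm apart along its x and y; which post stands where varies.
- rest (a point): Where the depth rod hangs: centre of the fork of the fixed gauge stand, on the fork's level top face, 140 mm above the bench. The fork is two level prongs along its x axis, each 10 mm wide and 8 mm thick, with a 14 mm gap between them; the gap is open towards its -x, the prong tips lie 32 mm from this point that way, and a column that ends level with the prongs is 33 mm away on the +x side. The stand's base is 110 x 100 mm, 12 mm high.
- rod_grip (a point): Middle of the depth rod's wooden handle. The rod is upright, z along it, handle on top: handle 14 mm thick and 45 mm long, below it a steel collar 26 mm wide and 6 mm thick, below that a plain steel shaft 8 mm thick and 120 mm long. This point is 25 mm above the top of the collar and 151 mm above the shaft's tip. It starts hanging by its collar in the fork; it weighs 0.1 kg.
- rod_collar (a point): Centre of the underside of the rod's collar, 120 mm above the tip and 31 mm below the handle's grip point; when the rod hangs, this underside lies on the prongs at the height of point rest, with the shaft in the gap.
- rod_tip (a point): Lower end of the depth rod's shaft.
- spray_can_center (a point): Centre of a bystander: bare aluminium spray can, 60 mm wide, 150 mm tall.
- paint_tin_center (a point): Centre of a bystander: paint tin, 80 mm wide, 85 mm tall.
- brush_pot_center (a point): Half-way up a bystander: white plastic pot 68 mm wide and 90 mm tall with brushes sticking out to about 175 mm.
- post_a_grip (a point): Grip point of a stepped steel post that stands upright (z up): shank 24 mm thick and 36 mm long below, then a level shoulder, then a stem 16 mm thick and 45 mm long above it. This point is on the stem, 25 mm above the shoulder and 61 mm above the foot. Weighs about 0.2 kg.
- post_b_grip (a point): Grip point of a stepped steel post that stands upright (z up): shank 24 mm thick and 47 mm long below, then a level shoulder, then a stem 16 mm thick and 45 mm long above it. This point is on the stem, 25 mm above the shoulder and 72 mm above the foot. Weighs about 0.2 kg.
- post_c_grip (a point): Grip point of a stepped steel post that stands upright (z up): shank 24 mm thick and 58 mm long below, then a level shoulder, then a stem 16 mm thick and 45 mm long above it. This point is on the stem, 25 mm above the shoulder and 83 mm above the foot. Weighs about 0.2 kg.
- post_d_grip (a point): Grip point of a stepped steel post that stands upright (z up): shank 24 mm thick and 69 mm long below, then a level shoulder, then a stem 16 mm thick and 45 mm long above it. This point is on the stem, 25 mm above the shoulder and 94 mm above the foot. Weighs about 0.3 kg.
Things that resemble listed ones, but are neither listed nor needed, are in the scene too. Leave any pink or purple look-alike of the part that bears post_b_grip alone.

How it is judged:
By the outcome, as a careful person would: the job done as asked, in the order asked, and still so for the second after the job is handed in, with the robot touching nothing.
It also fails if it takes over 61 s, if anything falls off the work surface, if the arm or the gripper's body presses on something with over 40 N, if the wrist force passes 120 N, or if a joint passes its speed limit or range.

ROBOT

A 6-joint arm with a two-finger parallel gripper is mounted at the origin on the work surface. World frame = base frame: x ahead of the robot, y to its left, z up, the work surface at z = 0. Lengths are in m, angles in rad, forces in N, time in s.
With the tool pointing down it reaches from about 0.35 to 0.975 m from the base axis. Payload 4.9 kg.
Tool frame: the origin (TCP) lies where the fingers leave the gripper's body, on its centre line; the fingertips stand 73 mm ahead of it and the grasp point (between the pads) lies 54 mm ahead of it; z points along the fingers, y is the direction in which the jaws open and shut (so a half turn about z gives the same grasp; the last joint's range is limited). The gripper opens to 85 mm and grips with 20 to 120 N. Pads are 22 mm wide; open, the fingers measure 114 mm over their backs; the gripper's body (76 mm by 85 mm) begins 54 mm behind the grasp point. The pads swing forward as they close: fully open they stand 13 mm farther back than shut.
Start: joints at [1.029, 0.053, 1.613, -0, 1.476, -0.119], TCP at [0.256, 0.57, 0.304] pointing down, gripper open.
Joint ranges: [-3.01, 3.01], [-1.01, 2.22], [0.06, 2.58], [-1.02, 4.17], [0.09, 2.62], [-3.14, 3.14]. Speed limits (rad/s): [2.57, 2.57, 3.14, 3.14, 3.14, 3.14].

INTERFACE

Orientations are given as a rotation vector (axis times angle).
In Python, from station import monitor, vision, workorder gives the robot as it stands.
- The arm moves only by the tool arm_command, never from a script. Its argument "rows" is text: rows parted by semicolons, each of 6 numbers parted by spaces: the shift along the world's x, y, z in mm, then the turn, a rotation vector about the world's x, y, z in degrees. In form: tx ty tz wx wy wz; .... A call has 1 to 12 rows; each row is the pose to reach, as a shift and turn from the pose measured when the call began; what a row does not reach only later rows make up. A row lasts 1/8 s, in which the tool goes at most 62.5 mm and 10.7 degrees, less where a joint would pass 70% of its speed; a pose out of reach is approached as far as the arm can. A call with a gripper value outside its range is refused whole. "jaw" is the opening, from 0 (shut) to 1 (fully open), set as the call begins (left out, the last holds). The fingers move at their own pace and stop on an object; "squeeze" is the grip in N (left out, the last holds). Time passes only in rows, so rows that repeat a pose let the fingers close. It gives the time, the measured TCP pose, the force and the opening at its end, in the units of the state.
- monitor.get_obs(): the state, without advancing time (a new reading comes with each control period).
- vision.get_image(name): name is "scene" or "top" or "wrist"; returns a dict with "frame" (480x640x3 uint8, red, green, blue), "vfov" (degrees; the focal length in pixels is half the picture's height over the tangent of half this angle, whatever the lens; pixels are square), "cx", "cy" (the principal point, pixels), "R" (3x3) and "t" (3): a world point X has camera coordinates R X + t; the wrist camera has in their place "T_tool_cam" (4x4, takes a point from camera to tool coordinates, whose origin is the TCP and whose axes are the flange's). Camera axes: x right, y down, z forward; pixel columns grow to the right and rows downward; lengths in m; the calibration is good to about 2 mm. A picture is of the moment at which its call begins: read the wrist's pose just before it. There is no depth.
- workorder.finish_job(): hands the job in, once; it reports no verdict.
The state is a dict: "t": time; "q": joint angles; "dq": joint speeds; "effort": joint torques, N m; "tool_pos": TCP position; "tool_rot": TCP orientation; "contact_force": force on the tool from outside, world axes, zero at the start; "wrist_torque": the same for the moment, N m; "opening": finger opening in m.
Only numpy, scipy, OpenCV 4.12 (cv2) and the standard library are available. Lean on these libraries where they do the work, as an engineer would, in place of code of your own. Each camera call takes 0.05 s, during which the arm holds its last target. There are 200 camera calls.

## Working session

There is one attempt and no reset: what is moved stays moved. The work goes in short steps, Python scripts to look and compute and a tool call to move; the robot and the scene stay as the last step left them, time stands still between calls to the robot, and variables do not carry over. Pictures are saved under pics/ and viewed, about 8 in all and at most 12, crops included, and the job is handed in when it is done.

Besides the shell and the picture viewer there is one more tool, called after "Request:" as a command line: name --argument value ..., lists and objects as JSON in quotes. arm_command: Moves the arm, as the interface text tells. Its arguments: {"type":"object","properties":{"rows":{"type":"string"},"jaw":{"type":"number"},"squeeze":{"type":"number"}},"required":["rows"]}

```bash
mkdir -p pics; ls; cat > h.py <<'E'
import numpy as np, cv2
from scipy.spatial.transform import Rotation as Ro
from station import monitor, vision, workorder
def cam(n):
    o=monitor.get_obs(); d=vision.get_image(n)
    f=240/np.tan(np.radians(d["vfov"])/2)
    if n=="wrist":
        T=np.array(d["T_tool_cam"]); W=np.eye(4); W[:3,:3]=Ro.from_rotvec(o["tool_rot"]).as_matrix(); W[:3,3]=o["tool_pos"]
        M=np.linalg.inv(W@T); R,t=M[:3,:3],M[:3,3]
    else: R,t=np.array(d["R"]),np.array(d["t"])
    return dict(im=d["frame"][:,:,::-1].copy(),f=f,cx=d["cx"],cy=d["cy"],R=R,t=t)
def ray(c,u,v):
    d=c["R"].T@np.array([(u-c["cx"])/c["f"],(v-c["cy"])/c["f"],1]); return -c["R"].T@c["t"],d/np.linalg.norm(d)
def onz(c,u,v,z):
    o,d=ray(c,u,v); return o+d*(z-o[2])/d[2]
def proj(c,X):
    p=c["R"]@np.array(X)+c["t"]; return p[:2]/p[2]*c["f"]+[c["cx"],c["cy"]]
def tri(c1,p1,c2,p2):
    o1,d1=ray(c1,*p1);o2,d2=ray(c2,*p2)
    s=np.linalg.lstsq(np.c_[d1,-d2],o2-o1,rcond=None)[0]; a,b=o1+s[0]*d1,o2+s[1]*d2
    return (a+b)/2,np.linalg.norm(a-b)
E
python3 - <<'E'
from h import *
import pickle
C={}
for n in("scene","top","wrist"):
    C[n]=cam(n); cv2.imwrite(f"pics/{n}0.png",C[n]["im"]); c=C[n]; print(n,c["f"],-c["R"].T@c["t"])
pickle.dump(C,open("c0.pkl","wb")); print(monitor.get_obs())
E
```

```text
pics
scene 565.826278404146 [1.17919498 0.54416348 0.73373171]
top 451.3746576627462 [ 0.39397007 -0.02406569  1.03131871]
wrist 386.7783148109602 [0.1943266  0.59691614 0.37181221]
{'t': 0.15, 'q': array([ 1.02900469e+00,  5.32312457e-02,  1.61398827e+00, -2.39803455e-05,
        1.47600102e+00, -1.19044946e-01]), 'dq': array([ 0.00106333, -0.00124389, -0.0047728 , -0.00012035, -0.00010257,
        0.00076336]), 'effort': array([ 2.05251213e-04, -3.94244564e+01, -3.70719194e+01, -1.07628957e-04,
        4.72706990e-03, -1.00171700e-06]), 'tool_pos': array([0.25625236, 0.56964235, 0.30292342]), 'tool_rot': array([-6.59005402e-01, -3.07117796e+00,  2.43052296e-03]), 'contact_force': array([-0.16731259, -0.02704724, -0.28326919]), 'wrist_torque': array([-0.02834558, -0.01871961, -0.01503703]), 'opening': 0.08563515540582595}
```

View pics/scene0.png

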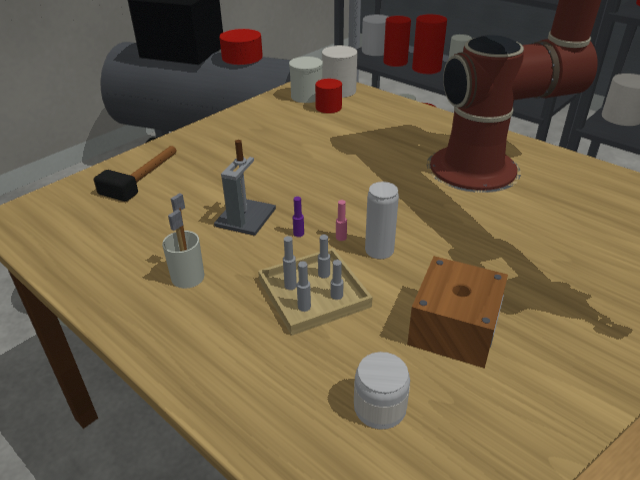

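View pics/top0.png

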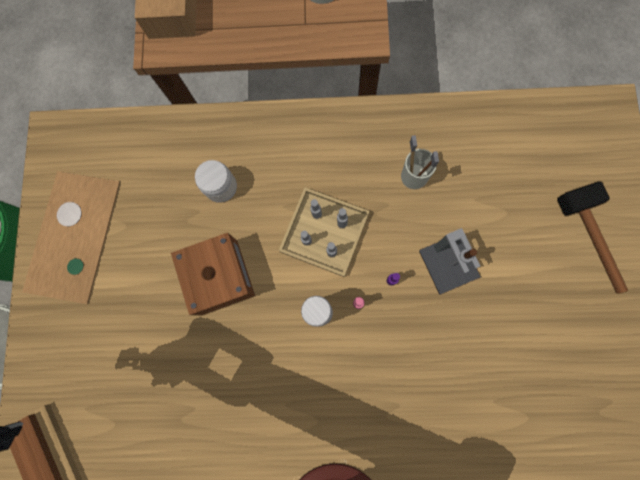

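The scene view shows the rod in the stand (240,160), the pot (184,258), the can (381,220), the tin (381,390), the plinth with its mouth (462,290), and four grey posts in the tray. The purple (298,217) and pink (342,220) posts outside the tray are look-alikes. In the top view the mouth is at about (208,273), the rod at (468,253) and the tray at (326,231). Next, an enlarged composite with grid ticks.

```bash
python3 - <<'E'
import pickle,cv2,numpy as np
C=pickle.load(open("c0.pkl","rb"))
def crop(n,x,y,w,h,k=4):
    im=cv2.resize(C[n]["im"][y:y+h,x:x+w],None,fx=k,fy=k,interpolation=cv2.INTER_CUBIC)
    for i in range(x-x%-10,x+w,10): cv2.line(im,((i-x)*k,0),((i-x)*k,8 if i%50==0 else 4),(0,255,255),1)
    for i in range(y-y%-10,y+h,10): cv2.line(im,(0,(i-y)*k),(8 if i%50==0 else 4,(i-y)*k),(0,255,255),1)
    for i in range(x-x%-20,x+w,20): cv2.putText(im,str(i),((i-x)*k-8,18),0,.35,(0,255,255),1)
    for i in range(y-y%-20,y+h,20): cv2.putText(im,str(i),(9,(i-y)*k+4),0,.35,(0,255,255),1)
    return im
a=np.hstack([crop("top",410,220,80,75,5),crop("top",280,185,100,94,4)[:375]])
b=np.hstack([crop("scene",210,135,70,100,3)[:225],crop("scene",255,230,120,75,3),crop("scene",405,255,76,75,3)])[:, :800]
w=800
a=np.pad(a,((0,0),(0,w-a.shape[1]),(0,0)));b=np.pad(b,((0,0),(0,w-b.shape[1]),(0,0)))
cv2.imwrite("pics/comp.png",np.vstack([a,b]))
E
```

```text
(no output)
```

View pics/comp.png

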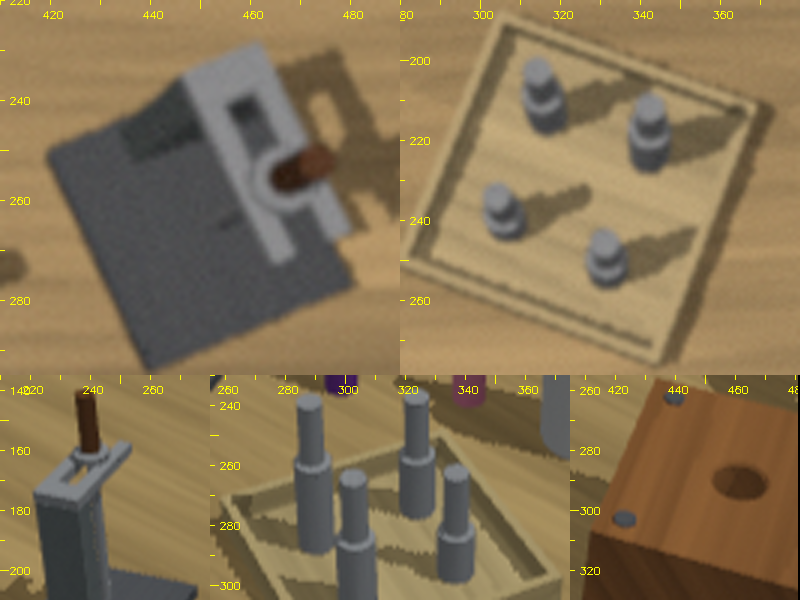

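```bash
python3 - <<'E'
from h import *
import pickle
C=pickle.load(open("c0.pkl","rb"));t,s=C["top"],C["scene"]
np.set_printoptions(precision=4,suppress=True)
print("handle top tri",tri(t,(474,251.5),s,(236.5,141)), "z.191", onz(t,474,251.5,.191),onz(s,236.5,141,.191))
print("collar top z.146",onz(t,467.5,255.5,.146),onz(s,239,162,.146))
for n,p in dict(tipL=(466.5,271),tipR=(477.5,266),cornL=(446.5,235),cornR=(460,228.5)).items(): print(n,onz(t,*p,.14))
# mouth: dark hole mask
for n,c,w in(("top",t,(190,255,40,36)),("scene",s,(440,275,45,32))):
    x,y,ww,h=w; g=c["im"][y:y+h,x:x+ww].max(2); m=(g<(70 if n=="top" else 85)).astype(np.uint8)
    N,l,st,ce=cv2.connectedComponentsWithStats(m); i=1+np.argmax(st[1:,4]); u=ce[i]+[x,y]; print(n,"hole",u,st[i],onz(c,*u,.09))
    b=st[i]; u=[x+b[0]+b[2]/2-.5,y+b[1]+b[3]/2-.5]; print(" bbox",u,onz(c,*u,.09))
# posts: stem tops
for n,pt,ps in(("p1",(313.5,200.5),(288,238.5)),("p2",(341.5,210),(302.5,265)),("p3",(303.5,234.5),(323.5,237.5)),("p4",(330.5,245),(336.5,262))):
  for m,q in(("288",(288,238.5)),("302",(302.5,265)),("323",(323.5,237.5)),("336",(336.5,262))):
    X,e=tri(t,pt,s,q); 
    if e<.015: print(n,m,X,round(e,4))
for n,p in dict(can=(316.5,311.5)).items(): print(n,onz(t,*p,.15))
print("tin",onz(t,213,179,.085),"pot",onz(t,421,160,.09),"tray corners",[onz(t,*p,.025)[:2] for p in((305,190),(371,212),(346,275),(280,248))])
E
```

```text
handle top tri (array([ 0.5216, -0.2786,  0.1875]), np.float64(0.0026852077068967766)) z.191 [ 0.5201 -0.2765  0.191 ] [ 0.5261 -0.2749  0.191 ]
collar top z.146 [ 0.5194 -0.2768  0.146 ] [ 0.5304 -0.2691  0.146 ]
tipL [ 0.4897 -0.274   0.14  ]
tipR [ 0.4989 -0.2961  0.14  ]
cornL [ 0.5627 -0.2408  0.14  ]
cornR [ 0.575  -0.2684  0.14  ]
top hole [209.061  272.6707] [13 12 12 12 82] [0.508  0.2501 0.09  ]
 bbox [np.float64(208.5), np.float64(272.5)] [0.5084 0.2513 0.09  ]
scene hole [462.75   290.9074] [ 15  11  15  10 108] [0.512  0.2555 0.09  ]
 bbox [np.float64(462.0), np.float64(290.5)] [0.512  0.2541 0.09  ]
p1 302 [0.6526 0.0243 0.1075] 0.0006
p2 288 [ 0.6267 -0.0344  0.12  ] 0.0
p3 336 [0.5859 0.047  0.0842] 0.0038
p4 323 [ 0.5585 -0.0095  0.095 ] 0.0016
can [0.419  0.0211 0.15  ]
tin [0.7167 0.2469 0.085 ] pot [ 0.7398 -0.2109  0.09  ] tray corners [array([0.7018, 0.0475]), array([ 0.6437, -0.1025]), array([ 0.5012, -0.0403]), array([0.5672, 0.1071])]
```

Post heights identify them: p3=a (0.586,0.047), p4=b (0.5585,-0.0095), p1=c (0.653,0.024), p2=d (0.627,-0.034). I'll refine the mouth and the rod with the wrist camera.

Request:
arm_command --rows "40 -45 20 0 0 0;76 -90 27 0 0 0;112 -135 27 0 0 0;148 -180 27 0 0 0;184 -225 27 0 0 0;220 -270 27 0 0 0;256 -310 27 0 0 0;294 -335 27 0 0 0;294 -335 27 0 0 0;294 -335 27 0 0 0"

```text
t: 1.4
tool_pos: [0.5499, 0.2348, 0.3294]
tool_rot: [-0.659, -3.07, 0.003]
contact_force: [-0.2, -0.2, 0.6]
opening: 0.0855
```

```bash
python3 - <<'E'
from h import *
import pickle
c=cam("wrist"); pickle.dump(c,open("cw1.pkl","wb")); cv2.imwrite("pics/w1.png",c["im"])
o=monitor.get_obs(); print(o["t"],o["tool_pos"],o["tool_rot"],-c["R"].T@c["t"],c["R"][2],proj(c,[.51,.252,.09]))
E
```

```text
1.45 [0.54958535 0.23519217 0.32962097] [-6.57769412e-01 -3.07056318e+00  2.54028212e-03] [0.48804524 0.262099   0.39855568] [ 0.24230854 -0.11119018 -0.96380668] [322.63903822 157.07222977]
```

View pics/w1.png

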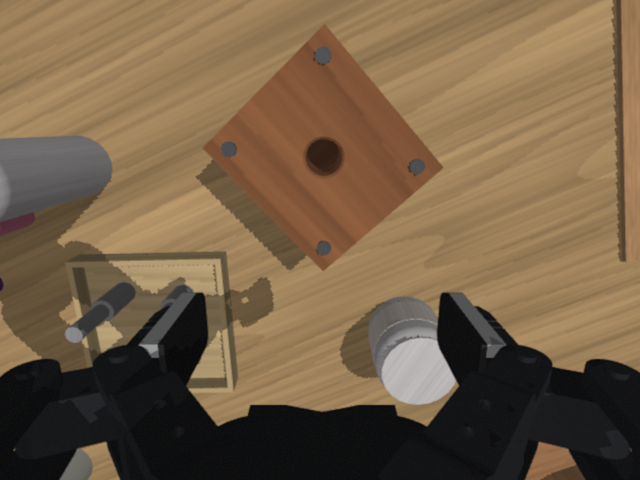

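```bash
python3 - <<'E'
from h import *
import pickle
np.set_printoptions(precision=4,suppress=True)
c=pickle.load(open("cw1.pkl","rb"))
x,y,w,h=295,128,58,58; g=c["im"][y:y+h,x:x+w,2]
for th in(70,85):
    m=(g<th).astype(np.uint8); N,l,st,ce=cv2.connectedComponentsWithStats(m); i=1+np.argmax(st[1:,4]); b=st[i]
    k=max(cv2.findContours((l==i).astype(np.uint8),0,1)[0],key=len); e=cv2.fitEllipse(k); u=np.array(e[0])+[x,y]; print(th,b,u,e[1],onz(c,*u,.09), "dia mm",np.mean(e[1])/c["f"]*.31*1e3)
print([onz(c,*p,.09)[:2] for p in((324,25),(442,167),(323,271),(204,147))])
E
```

```text
70 [ 12  11  34  34 870] [324.1238 155.1997] (30.27446937561035, 35.018768310546875) [0.5092 0.2537 0.09  ] dia mm 26.166027033601384
85 [  11   10   36   37 1036] [323.6276 156.3156] (35.20127487182617, 35.69478225708008) [0.5098 0.2529 0.09  ] dia mm 28.41133650512786
[array([0.4249, 0.2913]), array([0.5557, 0.3349]), array([0.5973, 0.2132]), array([0.465 , 0.1707])]
```

Request:
arm_command --rows "1 -50 10 0 0 0;2 -105 20 0 0 0;3 -160 20 0 0 0;4 -215 20 0 0 0;5 -270 20 0 0 0;6 -325 20 0 0 0;7 -380 20 0 0 0;8 -435 20 0 0 0;10 -490 20 0 0 0;10 -529 20 0 0 0;10 -529 20 0 0 0;10 -529 20 0 0 0"

```text
t: 2.95
tool_pos: [0.5598, -0.2923, 0.3496]
tool_rot: [-0.655, -3.071, 0.002]
contact_force: [-0.1, 0.4, 0.4]
opening: 0.0856
```

```bash
python3 - <<'E'
from h import *
import pickle
c=cam("wrist"); pickle.dump(c,open("cw2.pkl","wb")); cv2.imwrite("pics/w2.png",c["im"][0:300])
print(monitor.get_obs()["tool_pos"],proj(c,[.52,-.277,.191]),proj(c,[.52,-.277,.146]))
E
```

```text
[ 0.55984893 -0.29206082  0.34965178] [319.66344236 169.57006925] [320.13940537 162.42352777]
```

View pics/w2.png

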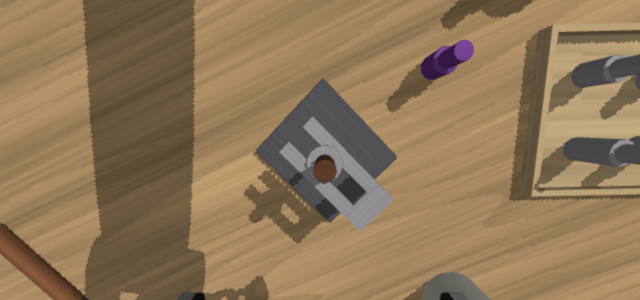

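```bash
python3 - <<'E'
from h import *
import pickle
np.set_printoptions(precision=4,suppress=True)
c=pickle.load(open("cw2.pkl","rb"))
x,y,w,h=295,135,60,60; p=c["im"][y:y+h,x:x+w].astype(int)
m=((p[...,2]-p[...,0])>25).astype(np.uint8)
N,l,st,ce=cv2.connectedComponentsWithStats(m)
for i in range(1,N):
    if st[i,4]>60: print(st[i][:2]+[x,y],st[i][2:],ce[i]+[x,y],onz(c,*(ce[i]+[x,y]),.185))
im=c["im"][100:240,240:410]; k=5; im=cv2.resize(im[:120,:160],None,fx=k,fy=k,interpolation=cv2.INTER_CUBIC)
for i in range(0,160,10): cv2.line(im,(i*k,0),(i*k,6),(0,255,255),1); (i%20==0) and cv2.putText(im,str(i+240),(i*k-10,18),0,.4,(0,255,255),1)
for i in range(0,120,10): cv2.line(im,(0,i*k),(6,i*k),(0,255,255),1); (i%20==0) and cv2.putText(im,str(i+100),(8,i*k+4),0,.4,(0,255,255),1)
cv2.imwrite("pics/w2c.png",im)
E
```

```text
[314 156] [ 22  27 454] [324.6432 169.3414] [ 0.5217 -0.2745  0.185 ]
```

View pics/w2c.png

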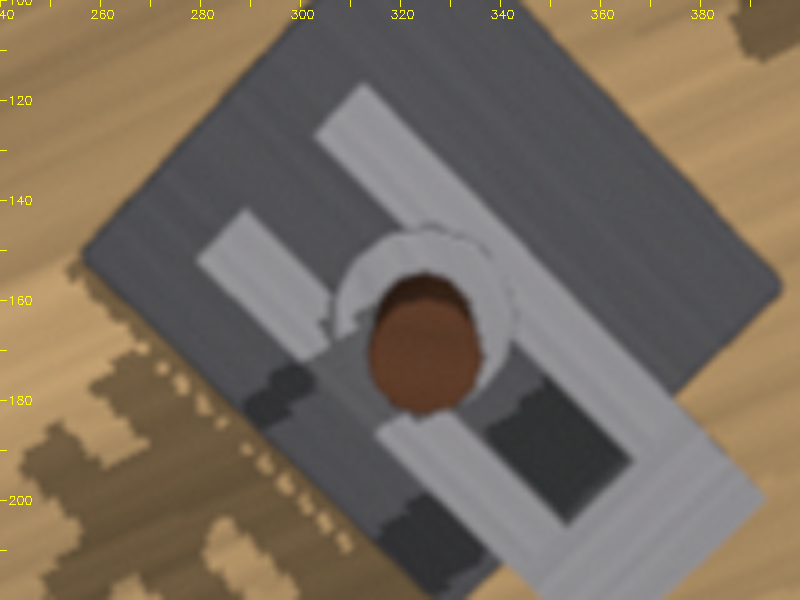

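```bash
python3 - <<'E'
from h import *
import pickle
np.set_printoptions(precision=4,suppress=True)
c=pickle.load(open("cw2.pkl","rb"))
P={k:onz(c,*p,z) for k,p,z in(("top",(324.5,172.3),.191),("collar",(325,163.5),.146),("tipA",(312.5,117),.14),("tipa",(303,127),.14),("tipb",(289,142),.14),("tipB",(279.5,152),.14),("ea",(366,192),.14),("eb",(353,205),.14))}
for k in P: print(k,P[k])
tip=(P["tipA"]+P["tipB"])/2; e=(P["ea"]+P["eb"])/2; d=e-tip; print("dir",np.degrees(np.arctan2(d[1],d[0])),np.linalg.norm(d),"width",np.linalg.norm(P["tipA"]-P["tipB"]))
u=d/np.linalg.norm(d); print("rest",tip+.032*u,"rod lateral",np.cross(u,P["collar"]-tip)[2],"along",u@(P["collar"]-tip),u)
E
```

```text
top [ 0.5226 -0.2751  0.191 ]
collar [ 0.5221 -0.2742  0.146 ]
tipA [ 0.49   -0.2694  0.14  ]
tipa [ 0.4934 -0.2782  0.14  ]
tipb [ 0.4986 -0.2914  0.14  ]
tipB [ 0.5021 -0.3005  0.14  ]
ea [ 0.5535 -0.2555  0.14  ]
eb [ 0.5585 -0.2679  0.14  ]
dir 21.23088738097753 0.06423907293947785 width 0.03339067306236362
rest [ 0.5259 -0.2734  0.14  ] rod lateral 0.000613574497823257 along 0.028107240260776163 [0.9321 0.3621 0.    ]
```

Request:
arm_command --rows "-15 7 -10 0 0 0;-37 17 -30 0 0 0;-37 17 -60 0 0 0;-37 17 -90 0 0 0;-37 17 -110 0 0 0;-37 17 -122 0 0 0;-37 17 -122 0 0 0;-37 17 -122 0 0 0" --jaw 0.5

```text
t: 4.0
tool_pos: [0.5234, -0.2754, 0.229]
tool_rot: [0.655, 3.072, -0.003]
contact_force: [0.1, -0.4, 0.4]
opening: 0.0427
```

Request:
arm_command --rows "0 0 0 0 0 0;0 0 0 0 0 0;0 0 0 0 0 0;0 0 0 0 0 0;0 0 0 0 0 0;0 0 0 0 0 0" --jaw 0 --squeeze 60

```text
t: 4.75
tool_pos: [0.524, -0.2757, 0.2304]
tool_rot: [0.654, 3.07, -0.004]
contact_force: [-0.4, 0.8, 5.4]
opening: 0.0123
```

Request:
arm_command --rows "0 0 3 0 0 0;0 0 6 0 0 0;0 0 8 0 0 0;-9 -4 8 0 0 0;-23 -9 8 0 0 0;-37 -14 8 0 0 0;-51 -20 8 0 0 0;-65 -25 12 0 0 0;-70 -27 20 0 0 0;-70 -27 30 0 0 0;-70 -27 30 0 0 0"

```text
t: 6.12
tool_pos: [0.4548, -0.3031, 0.2623]
tool_rot: [0.653, 3.067, -0.007]
contact_force: [-0.5, 1.2, -0.9]
opening: 0.0125
```

```bash
python3 - <<'E'
from h import *
c=cam("wrist"); s=cam("scene"); o=monitor.get_obs(); print(o["tool_pos"],o["opening"],o["contact_force"])
a=cv2.resize(s["im"][100:240,170:330],(640,560),interpolation=cv2.INTER_CUBIC)[:, :400]
cv2.imwrite("pics/v3.png",np.hstack([a,cv2.resize(c["im"][:,:],(400,300))[[*range(300)]+[0]*260]]))
for n,cc in(("s",s),("w",c)): print(n,proj(cc,o["tool_pos"]-[0,0,.054]),proj(cc,o["tool_pos"]-[0,0,.205]))
E
```

```text
[ 0.45441198 -0.30264762  0.2607767 ] 0.012190295308795415 [ 0.98874813  0.05184661 -1.65895228]
s [252.48502708 118.22487243] [257.95015678 178.99584042]
w [324.9955622  318.93464448] [324.11451773 217.87766415]
```

View pics/v3.png

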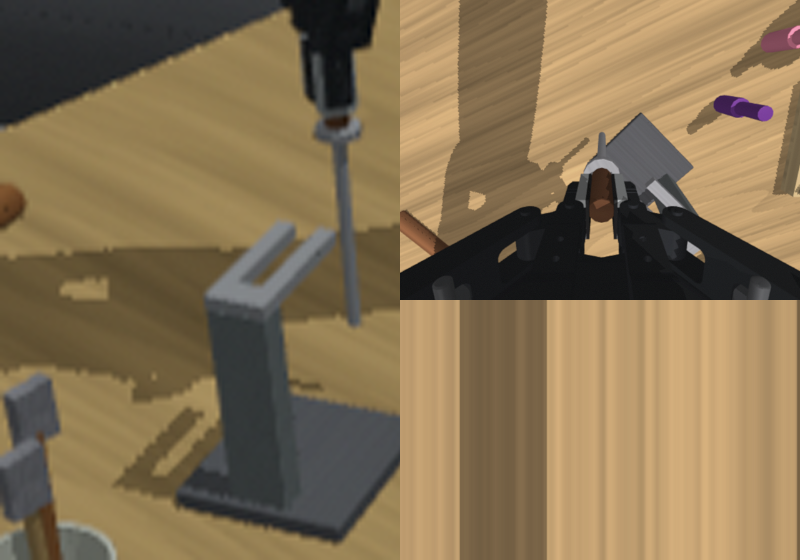

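Request:
arm_command --rows "0 0 50 0 0 0;0 0 100 0 0 0;5 40 150 0 0 0;10 90 160 0 0 0;15 140 160 0 0 0;20 195 160 0 0 0;25 250 160 0 0 0;30 305 160 0 0 0;35 360 160 0 0 0;40 415 160 0 0 0;45 470 160 0 0 0;50 525 150 0 0 0"

```text
t: 7.72
tool_pos: [0.5045, 0.2247, 0.4113]
tool_rot: [0.652, 3.068, -0.004]
contact_force: [0.1, -0.3, -1.3]
opening: 0.0125
```

Request:
arm_command --rows "0 0 0 0 0 0"

```text
t: 7.85
tool_pos: [0.5037, 0.228, 0.4091]
tool_rot: [0.644, 3.074, -0.005]
contact_force: [-0.0, 0.3, -1.8]
opening: 0.0122
```

Request:
arm_command --rows "4 15 -30 0 0 0;6 25 -70 0 0 0;6 25 -95 0 0 0;6 25 -100 0 0 0;6 25 -115 0 0 0;6 25 -120 0 0 0;6 25 -130 0 0 0;6 25 -135 0 0 0;6 25 -135 0 0 0"

```text
t: 8.98
tool_pos: [0.5096, 0.253, 0.2736]
tool_rot: [0.644, 3.074, -0.006]
contact_force: [-0.5, 0.3, -1.1]
opening: 0.0121
```

Request:
arm_command --rows "0 0 -3 0 0 0;0 0 -6 0 0 0;0 0 -9 0 0 0;0 0 -11 0 0 0;0 0 -13 0 0 0;0 0 -13 0 0 0"

```text
t: 9.72
tool_pos: [0.5095, 0.2529, 0.2604]
tool_rot: [0.644, 3.075, -0.006]
contact_force: [-0.3, -0.2, -1.4]
opening: 0.0122
```

Past 36 mm (contact would have come at about 0.264). Next candidate 47 mm at 0.2534.

Request:
arm_command --rows "0 0 -2 0 0 0;0 0 -4 0 0 0;0 0 -5 0 0 0;0 0 -6 0 0 0;0 0 -7 0 0 0;0 0 -8 0 0 0;0 0 -9 0 0 0;0 0 -9 0 0 0"

```text
t: 10.72
tool_pos: [0.5094, 0.2529, 0.2512]
tool_rot: [0.644, 3.075, -0.007]
contact_force: [0.5, -0.1, -1.5]
opening: 0.0123
```

Request:
arm_command --rows "0 0 -2 0 0 0;0 0 -4 0 0 0;0 0 -5 0 0 0;0 0 -6 0 0 0;0 0 -7 0 0 0;0 0 -8 0 0 0;0 0 -9 0 0 0;0 0 -10 0 0 0;0 0 -10 0 0 0"

```text
t: 11.85
tool_pos: [0.5094, 0.2529, 0.2411]
tool_rot: [-0.644, -3.075, 0.007]
contact_force: [0.3, -0.4, -0.6]
opening: 0.0121
```

Request:
arm_command --rows "0 0 -1 0 0 0;0 0 -2 0 0 0;0 0 -3 0 0 0;0 0 -3 0 0 0"

```text
t: 12.35
tool_pos: [0.5093, 0.2529, 0.238]
tool_rot: [-0.644, -3.075, 0.007]
contact_force: [0.3, 0.4, -0.5]
opening: 0.0121
```

Request:
arm_command --rows "0 0 -1 0 0 0;0 0 -2 0 0 0;0 0 -3 0 0 0;0 0 -4 0 0 0;0 0 -4 0 0 0"

```text
t: 12.98
tool_pos: [0.5093, 0.2528, 0.2338]
tool_rot: [-0.644, -3.074, 0.007]
contact_force: [-0.2, -0.7, -1.8]
opening: 0.0124
```

Request:
arm_command --rows "0 0 -1 0 0 0;0 0 -2 0 0 0;0 0 -2 0 0 0"

```text
t: 13.35
tool_pos: [0.5092, 0.2528, 0.2316]
tool_rot: [-0.644, -3.074, 0.007]
contact_force: [0.5, 0.2, -0.9]
opening: 0.0124
```

Request:
arm_command --rows "0 0 -1 0 0 0;0 0 -2 0 0 0;0 0 -3 0 0 0;0 0 -3 0 0 0"

```text
t: 13.85
tool_pos: [0.5101, 0.253, 0.2313]
tool_rot: [0.644, 3.073, -0.006]
contact_force: [-1.7, -1.4, 8.3]
opening: 0.0122
```

Firm contact at TCP z 0.2313, as predicted for 69 mm (0.2314), so the post is d. Rod goes back.

Request:
arm_command --rows "0 0 10 0 0 0;0 0 40 0 0 0;0 0 85 0 0 0;0 0 135 0 0 0;-5 -25 175 0 0 0;-10 -75 188 0 0 0;-15 -130 188 0 0 0;-20 -185 188 0 0 0;-25 -240 188 0 0 0;-30 -295 188 0 0 0;-35 -350 188 0 0 0;-40 -405 188 0 0 0"

```text
t: 15.35
tool_pos: [0.4695, -0.1536, 0.4194]
tool_rot: [0.644, 3.072, -0.005]
contact_force: [0.6, 1.0, -1.3]
opening: 0.0121
```

Request:
arm_command --rows "-8 -50 0 0 0 0;-15 -100 0 0 0 0;-15 -150 -30 0 0 0;-15 -151 -75 0 0 0;-15 -151 -120 0 0 0;-15 -151 -160 0 0 0;-15 -151 -170 0 0 0;-15 -151 -170 0 0 0"

```text
t: 16.35
tool_pos: [0.4546, -0.3046, 0.2498]
tool_rot: [0.643, 3.072, -0.005]
contact_force: [-0.1, -0.3, 0.0]
opening: 0.0122
```

```bash
python3 - <<'E'
from h import *
c=cam("wrist"); s=cam("scene"); o=monitor.get_obs(); print(o["t"],o["tool_pos"],o["tool_rot"],o["contact_force"])
a=cv2.resize(s["im"][100:240,200:300],(400,560),interpolation=cv2.INTER_CUBIC)
b=cv2.resize(c["im"][160:440,220:420],(400,560),interpolation=cv2.INTER_CUBIC)
cv2.imwrite("pics/v4.png",np.hstack([a,b]))
T=o["tool_pos"]
for n,cc in(("s",s),("w",c)): print(n,"tip",proj(cc,T-[0,0,.2104]),"collar",proj(cc,T-[0,0,.0904]))
E
```

```text
16.45 [ 0.4554152  -0.30528916  0.25194394] [ 0.64268461  3.06901837 -0.00848507] [-0.19324548  0.07756892 -1.23508284]
s tip [257.31845998 184.06650294] collar [253.03683438 137.16049614]
w tip [323.2808067  220.26454735] collar [323.30513229 286.22574393]
```

View pics/v4.png

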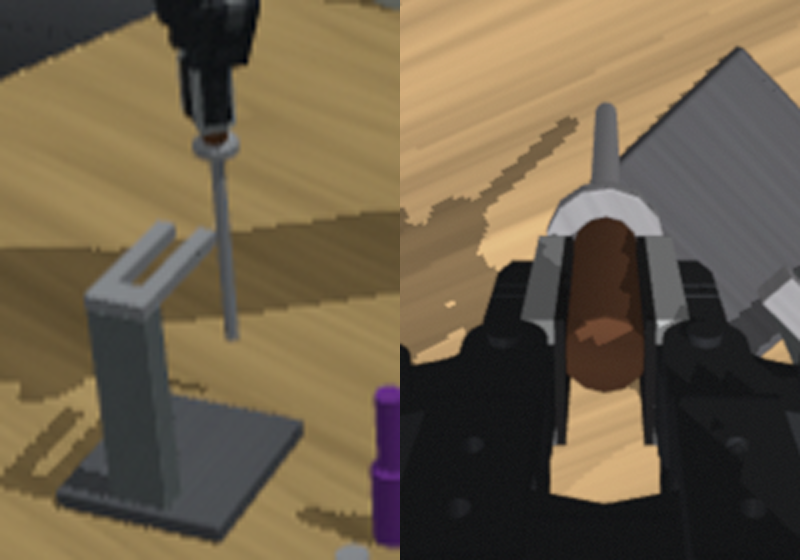

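Request:
arm_command --rows "2 3 -6 0 0 0;2 3 -12 0 0 0;2 3 -12 0 0 0;12 7 -12 0 0 0;24 12 -12 0 0 0;36 16 -12 0 0 0;48 21 -12 0 0 0;60 26 -12 0 0 0;68 29 -12 0 0 0;72 31 -12 0 0 0;72 31 -12 0 0 0;72 31 -12 0 0 0"

```text
t: 17.95
tool_pos: [0.5272, -0.2744, 0.2399]
tool_rot: [0.643, 3.069, -0.009]
contact_force: [-0.2, 0.2, -1.7]
opening: 0.0125
```

Request:
arm_command --rows "0 0 -3 0 0 0;0 0 -6 0 0 0;0 0 -8 0 0 0;0 0 -9 0 0 0;0 0 -9 0 0 0"

```text
t: 18.58
tool_pos: [0.5271, -0.2744, 0.2308]
tool_rot: [0.643, 3.069, -0.009]
contact_force: [-0.5, -0.0, -1.7]
opening: 0.0122
```

Request:
arm_command --rows "0 0 -1 0 0 0;0 0 -2 0 0 0;0 0 -2 0 0 0"

```text
t: 18.95
tool_pos: [0.5274, -0.2746, 0.2304]
tool_rot: [0.643, 3.069, -0.009]
contact_force: [-2.5, 1.8, 5.2]
opening: 0.012
```

Request:
arm_command --rows "0 0 0 0 0 0;0 0 0 0 0 0;0 0 0 0 0 0;0 0 0 0 0 0;0 0 10 0 0 0;0 0 30 0 0 0;0 0 60 0 0 0;0 0 90 0 0 0;0 0 110 0 0 0;25 -10 110 0 0 0;25 -10 110 0 0 0" --jaw 0.5

```text
t: 20.32
tool_pos: [0.5531, -0.2849, 0.3411]
tool_rot: [0.642, 3.068, -0.009]
contact_force: [0.7, 0.5, -0.4]
opening: 0.0428
```

```bash
python3 - <<'E'
from h import *
c=cam("wrist"); s=cam("scene"); o=monitor.get_obs(); print(o["t"],o["tool_pos"],o["tool_rot"],o["contact_force"])
a=cv2.resize(s["im"][120:260,200:300],(400,560),interpolation=cv2.INTER_CUBIC)
b=cv2.resize(c["im"][70:280,250:400],(400,560),interpolation=cv2.INTER_CUBIC)
cv2.imwrite("pics/v5.png",np.hstack([a,b]))
E
```

```text
20.425 [ 0.55210188 -0.28434116  0.34014415] [ 0.64296368  3.06984249 -0.00846846] [-0.18937252  0.12350021 -0.56952594]
```

View pics/v5.png

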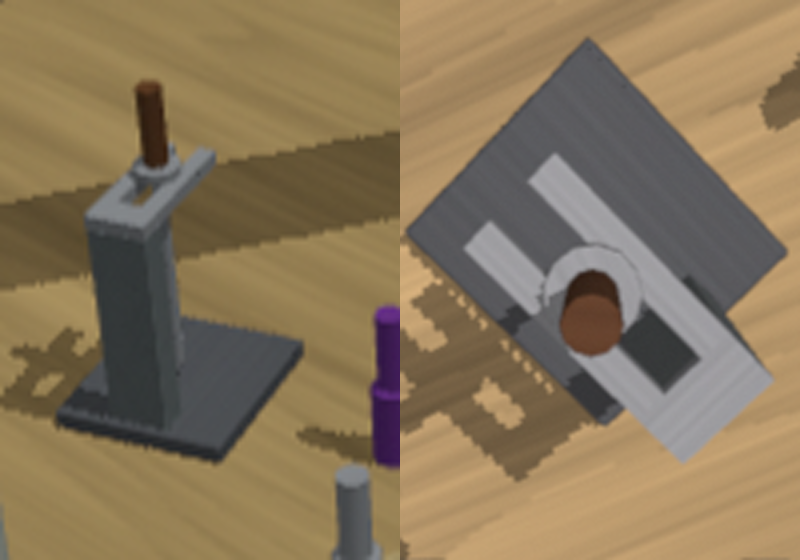

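The rod hangs by its collar in the fork, upright, near the rest point. Next I look at post d from above.

Request:
arm_command --rows "22 45 0 0 0 0;44 90 0 0 0 0;66 135 0 0 0 0;88 180 0 0 0 0;108 220 0 0 0 0;114 232 0 0 0 0;114 232 0 0 0 0;114 232 0 0 0 0"

```text
t: 21.42
tool_pos: [0.6655, -0.0535, 0.3401]
tool_rot: [0.645, 3.07, -0.009]
contact_force: [0.2, 0.8, 0.4]
opening: 0.0428
```

```bash
python3 - <<'E'
from h import *
import pickle
c=cam("wrist"); pickle.dump(c,open("cw3.pkl","wb")); o=monitor.get_obs(); print(o["t"],o["tool_pos"],o["tool_rot"])
P=dict(a=(.5859,.047,.087),b=(.5585,-.0095,.098),c=(.6526,.0243,.109),d=(.6267,-.0344,.12))
for k in P: print(k,proj(c,P[k]))
k=2;x0,y0=140,50;im=cv2.resize(c["im"][y0:350,x0:540],None,fx=k,fy=k,interpolation=cv2.INTER_CUBIC)
for i in range(0,400,20): cv2.line(im,(i*k,0),(i*k,6),(0,255,255),1); (i%40==0) and cv2.putText(im,str(i+x0),(i*k-10,18),0,.4,(0,255,255),1)
for i in range(0,300,20): cv2.line(im,(0,i*k),(6,i*k),(0,255,255),1); (i%40==0) and cv2.putText(im,str(i+y0),(8,i*k+4),0,.4,(0,255,255),1)
cv2.imwrite("pics/w3.png",im)
E
```

```text
21.475 [ 0.66556428 -0.05370477  0.34014683] [ 0.64563519  3.06949853 -0.00912849]
a [402.6944164   60.83263928]
b [320.80273907  55.15047727]
c [411.00788341 156.17231011]
d [326.92951453 157.24263607]
```

View pics/w3.png

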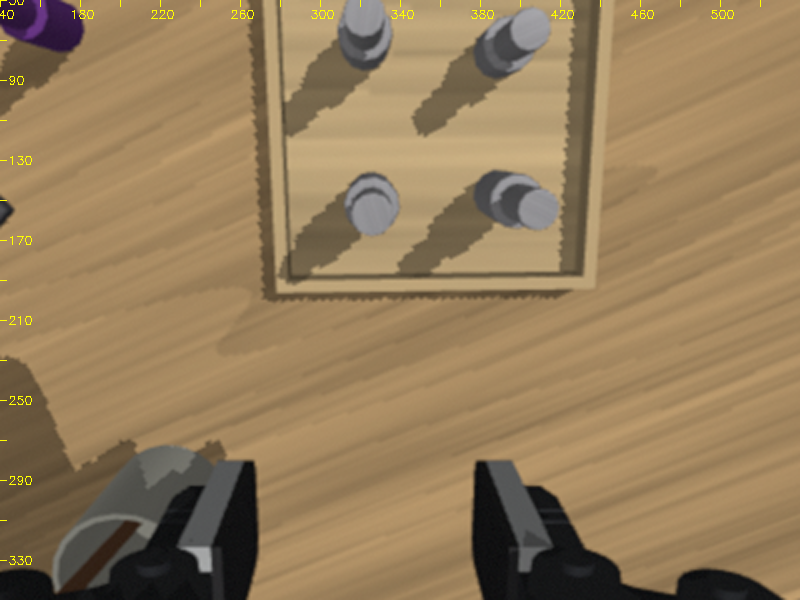

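Post d's top is at (326.5,156.5), within 1 px of the prediction, so its position is confirmed. c is at (409,155), a at (404,64), b at (322,55). Only d has top height 0.120 (triangulated) and the longest shank. Grasping d.

Request:
arm_command --rows "-15 8 -20 0 0 0;-39 19 -50 0 0 0;-39 19 -100 0 0 0;-39 19 -140 0 0 0;-39 19 -165 0 0 0;-39 19 -183 0 0 0;-39 19 -183 0 0 0;-39 19 -183 0 0 0"

```text
t: 22.48
tool_pos: [0.6274, -0.0352, 0.1587]
tool_rot: [0.646, 3.067, -0.009]
contact_force: [0.6, 0.6, 0.1]
opening: 0.0428
```

Request:
arm_command --rows "0 0 0 0 0 0;0 0 0 0 0 0;0 0 0 0 0 0;0 0 0 0 0 0;0 0 0 0 0 0" --jaw 0 --squeeze 90

```text
t: 23.1
tool_pos: [0.6285, -0.0353, 0.1608]
tool_rot: [0.645, 3.064, -0.009]
contact_force: [-0.1, 0.1, 6.4]
opening: 0.0137
```

Request:
arm_command --rows "0 0 10 0 0 0;0 0 40 0 0 0;0 0 80 0 0 0;0 0 125 0 0 0;-10 20 150 0 0 0;-28 70 150 0 0 0;-46 120 150 0 0 0;-64 170 150 0 0 0;-84 215 150 0 0 0;-104 260 140 0 0 0;-117 287 130 0 0 0;-117 287 130 0 0 0"

```text
t: 24.6
tool_pos: [0.5097, 0.2531, 0.2893]
tool_rot: [0.64, 3.067, -0.011]
contact_force: [0.4, 0.1, -1.4]
opening: 0.0137
```

Request:
arm_command --rows "0 0 0 0 0 0;0 0 0 0 0 0"

```text
t: 24.85
tool_pos: [0.5102, 0.2523, 0.2895]
tool_rot: [0.642, 3.067, -0.011]
contact_force: [0.5, -0.1, -2.9]
opening: 0.0138
```

```bash
python3 - <<'E'
from h import *
import pickle
np.set_printoptions(precision=4,suppress=True)
c=cam("wrist"); s=cam("scene"); t=cam("top"); pickle.dump((c,s,t),open("cw4.pkl","wb")); o=monitor.get_obs(); T=o["tool_pos"]; print(o["t"],T,o["tool_rot"],o["contact_force"],o["opening"],Ro.from_rotvec(o["tool_rot"]).as_matrix())
for n,cc in(("w",c),("s",s),("t",t)): print(n,"foot",proj(cc,T-[.002,-.001,.1548]),"shoulder",proj(cc,T-[.002,-.001,.0858]),"mouth",proj(cc,[.5099,.2529,.09]))
a=cv2.resize(c["im"][110:410,230:430],(400,600),interpolation=cv2.INTER_CUBIC)
b=cv2.resize(s["im"][170:320,400:500],(400,600),interpolation=cv2.INTER_CUBIC)
cv2.imwrite("pics/w4.png",np.hstack([a,b]))
E
```

```text
25.0 [0.5102 0.2524 0.2896] [ 0.6421  3.0665 -0.0109] [-0.0528  0.4855 -1.5347] 0.014095435172503846 [[-0.916   0.4012  0.0069]
 [ 0.4011  0.916  -0.0086]
 [-0.0098 -0.0051 -0.9999]]
w foot [324.8071 235.0484] shoulder [325.0161 280.6619] mouth [325.0022 219.5189]
s foot [466.6654 268.6322] shoulder [473.0908 234.5544] mouth [462.0108 289.535 ]
t foot [201.1204 270.1148] shoulder [189.9541 265.7878] mouth [207.7748 271.8105]
```

View pics/w4.png

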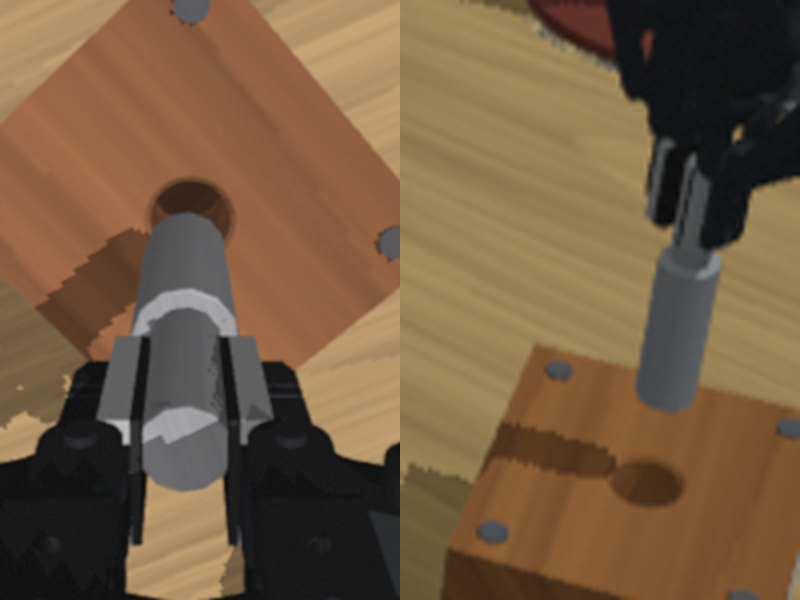

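```bash
python3 - <<'E'
from h import *
import pickle
np.set_printoptions(precision=4,suppress=True)
c,s,t=pickle.load(open("cw4.pkl","rb")); zf=.2896-.1548
for n,cc,f,m in(("w",c,(323.5,232.7),(326,220)),("s",s,(466.75,268.2),(461.9,290.8))):
    a,b=onz(cc,*f,zf),onz(cc,*m,.09); print(n,a,b,"move needed mm",(b-a)[:2]*1e3)
R=np.array([[-.916,.4012],[.4011,.916]]);print(R)
E
```

```text
w [0.5066 0.2533 0.1348] [0.5105 0.2534 0.09  ] move needed mm [3.9286 0.1401]
s [0.5072 0.253  0.1348] [0.5127 0.2543 0.09  ] move needed mm [5.4985 1.3761]
[[-0.916   0.4012]
 [ 0.4011  0.916 ]]
```

Request:
arm_command --rows "4 1 -10 0 0 0;4 1 -22 0 0 0;4 1 -32 0 0 0;4 1 -34 0 0 0;4 1 -34 0 0 0"

```text
t: 25.62
tool_pos: [0.5142, 0.2534, 0.2553]
tool_rot: [0.642, 3.067, -0.011]
contact_force: [0.4, -1.3, -2.2]
opening: 0.0135
```

Request:
arm_command --rows "0 0 -4 0 0 0;0 0 -8 0 0 0;0 0 -12 0 0 0;0 0 -15 0 0 0;0 0 -18 0 0 0;0 0 -18 0 0 0"

```text
t: 26.38
tool_pos: [0.514, 0.2534, 0.2369]
tool_rot: [0.642, 3.067, -0.012]
contact_force: [0.4, 0.3, -1.5]
opening: 0.0136
```

Request:
arm_command --rows "0 0 -5 0 0 0;0 0 -10 0 0 0;0 0 -15 0 0 0;0 0 -20 0 0 0;0 0 -25 0 0 0;0 0 -25 0 0 0"

```text
t: 27.12
tool_pos: [0.5137, 0.2533, 0.2112]
tool_rot: [0.642, 3.068, -0.013]
contact_force: [0.0, -0.3, -1.0]
opening: 0.0136
```

Request:
arm_command --rows "0 0 -6 0 0 0;0 0 -12 0 0 0;0 0 -18 0 0 0;0 0 -24 0 0 0;0 0 -30 0 0 0;0 0 -32 0 0 0;0 0 -32 0 0 0"

```text
t: 28.0
tool_pos: [0.5137, 0.2533, 0.179]
tool_rot: [0.642, 3.069, -0.013]
contact_force: [-0.9, -0.8, -1.5]
opening: 0.0138
```

Request:
arm_command --rows "0 0 -1 0 0 0;0 0 -2 0 0 0;0 0 -3 0 0 0;0 0 -4 0 0 0;0 0 -5 0 0 0;0 0 -5 0 0 0"

```text
t: 28.75
tool_pos: [0.5142, 0.2533, 0.1758]
tool_rot: [0.642, 3.068, -0.013]
contact_force: [-2.2, -0.8, 5.9]
opening: 0.0134
```

Seated at exactly the predicted height, 0.1758. Release, retreat straight up and look.

Request:
arm_command --rows "0 0 2 0 0 0;0 0 2 0 0 0;0 0 2 0 0 0;0 0 2 0 0 0;0 0 20 0 0 0;0 0 50 0 0 0;0 0 100 0 0 0;0 0 140 0 0 0;38 -17 150 0 0 0;38 -17 150 0 0 0;38 -17 150 0 0 0" --jaw 0.5

```text
t: 30.12
tool_pos: [0.5518, 0.2364, 0.3259]
tool_rot: [0.643, 3.068, -0.013]
contact_force: [-0.5, -0.5, -0.2]
opening: 0.0425
```

```bash
python3 - <<'E'
from h import *
c=cam("wrist"); s=cam("scene"); t=cam("top"); o=monitor.get_obs(); print(o["t"],o["tool_pos"],o["contact_force"],o["opening"])
for n,cc in(("w",c),("s",s)): print(n,"top",proj(cc,[.5105,.2535,.135]),"shoulder",proj(cc,[.5105,.2535,.09]))
a=cv2.resize(s["im"][100:430,140:520],(400,347))
b=cv2.resize(s["im"][220:347,405:505],(315,400),interpolation=cv2.INTER_CUBIC)[:253]
d=cv2.resize(c["im"][80:280,220:420],(400,400),interpolation=cv2.INTER_CUBIC)
e=cv2.resize(t["im"][130:330,160:500],(400,235))[:200]
z=np.zeros((600,800,3),np.uint8); z[:347,:400]=a; z[347:600,:315]=b; z[:400,400:]=d; z[400:,400:]=e
cv2.imwrite("pics/fin.png",z)
E
```

```text
30.275 [0.5512844  0.23663275 0.32509375] [ 0.90363755  0.0376567  -0.2889603 ] 0.042861089530895576
w top [323.59820912 158.2689941 ] shoulder [323.76685427 152.91045821]
s top [466.01740996 269.25460795] shoulder [462.14294226 289.88380052]
```

View pics/fin.png

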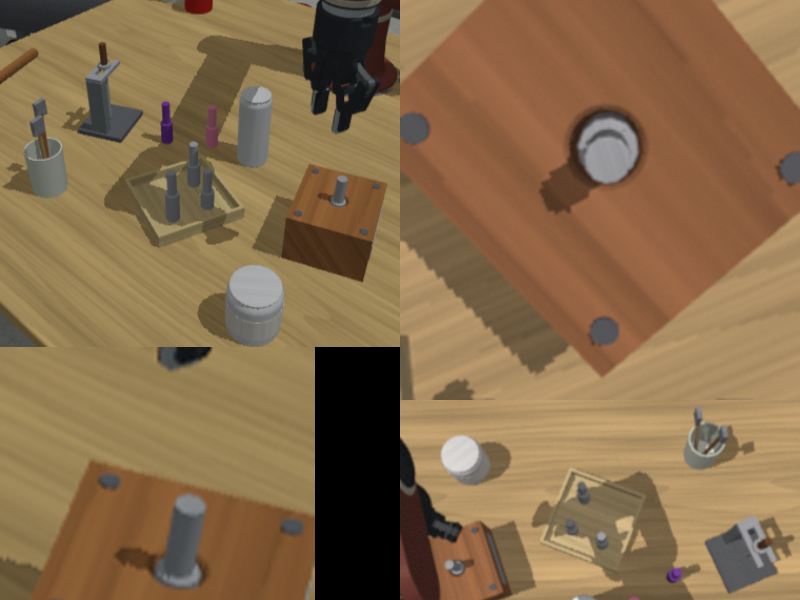

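The final picture shows post d upright with its shoulder flush with the plinth's top. The rod hangs in the fork, posts a, b and c stand in the tray, and the can, tin and pot are untouched. The gripper is clear, so I hand in.

```bash
python3 -c "
from station import workorder; print(workorder.finish_job())"
```

```text
the job is handed in; nothing more can be done
None
```

The job is done and handed in at about 30 s. The depth rod found the socket 69 mm deep, I hung the rod back in the fork, and then fitted post d (69 mm shank).

- **Depth:** the rod met the bottom firmly, at about 8 N, with the tool at 0.2313 m; 69 mm predicted 0.2314 m.
- **Fit:** the post seated with the tool at 0.1758 m, exactly as predicted. The last picture shows it upright with its shoulder level with the plinth's top face.
- **Everything else:** in the last pictures the rod hangs in the fork, the other three posts stand in the tray, and the can, tin, pot and look-alikes look undisturbed. The gripper was clear of everything.
- **Disagreement:** the wrist and scene cameras differed by about 2 mm on where the socket's mouth is. I set the post's final shift from the foot-to-mouth distance seen within each camera, staying nearer the wrist camera's value. The post then went in without side load.

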